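Rock the vial chute over to the empty lane and release the next batch

TASK

The left lane of the vial chute is full, but its seesaw gate still points there. Press down the raised right-hand pad of the finger treadle so that the gate rocks over its pivot to the right lane, then press the green release key fully down and keep it down until all three waiting vials have rolled into the right lane, and let it come up again. Nothing is to be picked up: do not touch or lift any vial, and leave the full lane and everything else on the table as they are.

Things in the scene. Friction and masses are not known exactly. Their poses are not given: they have to be found in the camera images.
- vial_chute: two-way vial chute, fixed: grey base 98x384x8 mm, clear front panel to the robot, white back panel (outer faces at x = -0.0355 and 0.0355; 66 mm high, 116 mm round the feed). Origin: centre of the base's underside, on the table. Its x points from front to back, y to the left seen from the front, z up; offsets below are in this frame. Vials lie along x and roll along y between the panels.
- feed_lip (a point): lower end of the clear feed ramp's floor (x 0, y 0.017, z 0.088); the ramp rises by 8 degrees to y = 0.125. Released vials roll off here, strike a clear upright baffle at y = -0.017 and drop on the middle of the seesaw gate below, which sends them left or right.
- gate (a joint): seesaw gate: 60x104 mm aluminium plate on a shaft along x at y 0, z 0.046, turning with the finger treadle in front. Radians: +0.35 (stop) = left end up, vials go to the RIGHT lane; -0.35 (stop) = right end up, vials go LEFT. A brass tumbler weight behind holds it at either stop and tips it over past level; 1 N on the raised pad starts it. Starts at -0.35.
- treadle_left (a point): centre of the top of the treadle's left black rubber pad (36 mm in x, 30 in y, 6 thick), 56 mm in front of the clear panel. From the pivot, in the gate's turning frame: x -0.092, y 0.068, z 0.028. Starts down.
- treadle_right (a point): centre of the top of the treadle's right black rubber pad, same size, mirror image of the left one (gate frame x -0.092, y -0.068, z 0.028). Starts raised. Height of its top above the table: 0.095 raised, 0.074 with the gate level, 0.049 fully down; on its way down it also shifts 19 mm outward (chute y -0.054 to -0.073).
- release_key (a joint): travel of the release key, m: 0 = up, a steel stop plate stands 12 mm out of the feed floor and holds the vials; 0.014 = fully down, plate below the floor, the vials run out one after another, all three within about 2 s. A spring lifts it again: about 1.5 N to start it, 2.5 N fully down.
- key_top (a point): centre of the top of the green release key (34 mm in x, 20 in y, 7 thick); chute frame x -0.092, y 0.024, z 0.104 up, 0.090 fully down.
- lane_left (a point): middle of the left lane's floor. The lane runs from the gate to a blue end plate at y = 0.18, under the feed ramp, falling 6 degrees outward; 126 mm long.
- lane_right (a point): middle of the right lane's floor. The lane runs from the gate to an orange end plate at y = -0.18, open above, falling 6 degrees outward; 126 mm long.
- vial_feed_a: 20 ml amber glass sample vial with white screw cap and blank label, 28 mm diameter, 60 mm long, about 30 g, lying along the chute's x on the feed ramp, nearest the stop; origin at its centre. Waiting vials lie at about 0.11 height; a vial in a lane has its centre under 0.05.
- vial_feed_b: 20 ml amber glass sample vial with white screw cap and blank label, 28 mm diameter, 60 mm long, about 30 g, lying along the chute's x on the feed ramp, second in the queue; origin at its centre. Waiting vials lie at about 0.11 height; a vial in a lane has its centre under 0.05.
- vial_feed_c: 20 ml amber glass sample vial with white screw cap and blank label, 28 mm diameter, 60 mm long, about 30 g, lying along the chute's x on the feed ramp, last in the queue; origin at its centre. Waiting vials lie at about 0.11 height; a vial in a lane has its centre under 0.05.
- vial_done_1: same kind of vial, of the last batch, number 1 from the blue end plate in the left lane, which it and its neighbours fill; stays there
- vial_done_2: same kind of vial, of the last batch, number 2 from the blue end plate in the left lane, which it and its neighbours fill; stays there
- vial_done_3: same kind of vial, of the last batch, number 3 from the blue end plate in the left lane, which it and its neighbours fill; stays there
- vial_done_4: same kind of vial, of the last batch, number 4 from the blue end plate in the left lane, which it and its neighbours fill; stays there
- marker_pen: black and grey marker pen, 13x124x15 mm, loose bystander; origin at the centre of its underside
- screw_cap: white ribbed screw cap lying rim up, 34 mm across, 16 mm high, loose bystander; origin at the centre of its underside
- small_jar: small translucent jar with white lid, 39 mm across, 46 mm high, loose bystander; origin at the centre of its underside
- capped_vial: small white vial with blue cap, standing, 19 mm across, 32 mm high, loose bystander; origin at the centre of its underside
- pump_cassette: flat black card clip with spare pump tubing, 28x75x13 mm, loose bystander; origin at the centre of its underside
Things that resemble listed ones, but are neither listed nor needed, are in the scene too. What is shaped like the vial_feed_c but pink or yellow is not meant.

How it is judged:
On the way, in this order (a step that is already met when the one before it is completed fails the run):
1. the gate has been rocked over to serve the right lane, with all three vials still waiting behind the stop (value of joint gate above 0.3 rad and distance of each of vial_feed_a, vial_feed_b, vial_feed_c from where it was at the start of the episode below 0.01 m), for 0.2 s.
2. the release key is pressed down, with the gate serving the right lane (value of joint release_key above 0.011 m and value of joint gate above 0.3 rad), for 0.2 s.
3. all three vials are in the right lane, the key still down (value of joint gate above 0.3 rad and value of joint release_key above 0.009 m and z of each of vial_feed_a, vial_feed_b, vial_feed_c in the frame of vial_chute below 0.055 m and x of vial_feed_a in the frame of vial_chute between -0.02 and 0.02 m and y of each of vial_feed_a, vial_feed_b, vial_feed_c in the frame of vial_chute below -0.062 m and x of vial_feed_b in the frame of vial_chute between -0.02 and 0.02 m and x of vial_feed_c in the frame of vial_chute between -0.02 and 0.02 m), for 0.05 s.
At the end, for the whole second after the job is handed in: Gate within 0.05 rad of its right-lane stop; the three feed vials at rest (under 0.03 m/s) in the right lane, over 62 mm from the pivot, centres below 55 mm; release key up (under 3 mm); the four vials of the left lane within 15 mm of their start (value of joint gate above 0.3 rad and z of each of vial_feed_a, vial_feed_b, vial_feed_c in the frame of vial_chute below 0.055 m and x of vial_feed_a in the frame of vial_chute between -0.02 and 0.02 m and y of each of vial_feed_a, vial_feed_b, vial_feed_c in the frame of vial_chute below -0.062 m and x of vial_feed_b in the frame of vial_chute between -0.02 and 0.02 m and x of vial_feed_c in the frame of vial_chute between -0.02 and 0.02 m and value of joint release_key below 0.003 m and linear speed of each of vial_feed_a, vial_feed_b, vial_feed_c below 0.03 m/s and distance of each of vial_done_1, vial_done_2, vial_done_3, vial_done_4 from where it was at the start of the episode below 0.015 m); the robot touches nothing.
It fails at once if a vial is touched by the hand or arm (over 0.5 N) (contact force between any of the fingers, the arm and vial_feed_a above 0.5 N or contact force between any of the fingers, the arm and vial_feed_b above 0.5 N or contact force between any of the fingers, the arm and vial_feed_c above 0.5 N or contact force between any of the fingers, the arm and vial_done_1 above 0.5 N or contact force between any of the fingers, the arm and vial_done_2 above 0.5 N or contact force between any of the fingers, the arm and vial_done_3 above 0.5 N or contact force between any of the fingers, the arm and vial_done_4 above 0.5 N).
It fails at once if a vial is lifted out of the chute (z of any of vial_feed_a, vial_feed_b, vial_feed_c in the frame of vial_chute above 0.15 m or z of any of vial_done_1, vial_done_2, vial_done_3, vial_done_4 in the frame of vial_chute above 0.06 m).
It fails at once if a bystander is moved by more than 20 mm (distance of any of marker_pen, screw_cap, small_jar, capped_vial, pump_cassette from where it was at the start of the episode above 0.02 m).
It also fails if it takes over 38 s, if anything falls off the work surface, if the arm or the gripper's body presses on something with over 40 N, if the wrist force passes 120 N, or if a joint passes its speed limit or range.

ROBOT

A 6-joint arm with a two-finger parallel gripper is mounted at the origin on a cart in front of the work surface, level with it; the furniture and walls round the work are solid. World frame = base frame: x ahead of the robot, y to its left, z up, the work surface at z = 0. Lengths are in m, angles in rad, forces in N, time in s.
With the tool pointing down it reaches from about 0.325 to 0.9 m from the base axis. Payload 3.5 kg.
Tool frame: the origin (TCP) lies midway between the tips of the shut fingers; the grasp point (between the pads) lies 19 mm behind it; z points along the fingers, y is the line along which they close (so a half turn about z gives the same grasp; the last joint's range is limited). The gripper opens to 85 mm and grips with 20 to 120 N. Pads are 22 mm wide; open, the fingers measure 114 mm over their backs; the gripper's body (76 mm by 85 mm) begins 54 mm behind the grasp point. The pads swing forward as they close: fully open they stand 13 mm farther back than shut.
Start: joints at [-1.317, 0.276, -0.026, 1.268, 0, 1.467], TCP at [0.218, -0.586, 0.231] pointing down, gripper open.
Joint ranges: [-3.12, 3.12], [-0.85, 1.88], [-1.08, 1.24], [-1.95, 2.15], [-1.57, 1.53], [-3.14, 3.14]. Speed limits (rad/s): [2.57, 2.57, 3.14, 3.14, 3.14, 3.14].

INTERFACE

Orientations are given as a unit quaternion [x, y, z, w].
In Python, from cell import r, vision, order gives the robot as it stands. The module is installed in compiled form; this text tells all that it offers.
- The arm moves only by the tool drive_tool, never from a script. Its argument "steps" is a list of rows, each a list of 7 numbers: the closure, from 0 (fully open) to 1 (shut), then the shift along the tool's x, y, z normalised to -1 to 1, where 1 is 300 mm, then the turn, a rotation vector about the tool's x, y, z normalised to -1 to 1, where 1 is 30 degrees. A call has 1 to 5 rows; each row is the pose to reach, as a shift and turn from the pose commanded when the call began, along the tool's axes at that moment; what a row does not reach only later rows make up. A row lasts 1/8 s, in which the tool goes at most 62.5 mm and 10.7 degrees, less where a joint would pass 70% of its speed; a pose out of reach is approached as far as the arm can. A call with a number of a shift or a turn outside -1 to 1 is refused whole. A call with a gripper value outside its range is refused whole. The fingers move at their own pace and stop on an object; the grip force is fixed at half the most. Time passes only in rows, so rows that repeat a pose let the fingers close. It gives the time, the measured TCP pose, the force, the opening and the grip force at its end, in the units of the state.
- r.get_obs(): the state, without advancing time (a new reading comes with each control period).
- vision.read_camera(name): name is "side" or "top" or "wrist"; returns (picture, depth): 400x640x3 uint8, red, green, blue; 400x640 float32, m along the optical axis (not along the pixel's ray), 0 where there is no reading.
- vision.camera_info(name): a dict with "camera_matrix" (3x3 intrinsics, pixels), "rvec" (rotation vector, rad) and "tvec" (3), from world to camera coordinates, as OpenCV has them. Camera axes: x right, y down, z forward; pixel columns grow to the right and rows downward; lengths in m; the calibration is good to about 2 mm. A picture is of the moment at which its call begins: read the wrist's pose just before it. camera_info takes no time and is no camera call; for the wrist camera it gives the pose at the moment of the call.
- order.finish_job(): hands the job in; it is judged then, once.
The state is a dict: "t": time; "joints": joint angles; "qvel": joint speeds; "joint_efforts": joint torques, N m; "eef_pos": TCP position; "orientation": TCP orientation; "force": force on the tool from outside, world axes, zero at the start; "moment": the same for the moment, N m; "grip_width": finger opening in m; "grasp_force": force on a finger pad.
Only numpy, scipy, OpenCV 4.12 (cv2) and the standard library are available. Lean on these libraries where they do the work, as an engineer would, in place of code of your own. Each camera call takes 0.05 s, during which the arm holds its last target. There are 200 camera calls.

## Working session

There is one attempt and no reset: what is moved stays moved. The work goes in short steps, Python scripts to look and compute and a tool call to move; the robot and the scene stay as the last step left them, time stands still between calls to the robot, and variables do not carry over. Pictures are saved under pics/ and viewed, at most 10 in all, crops included, and the job is handed in when it is done.

Besides the shell and the picture viewer there is one more tool, called as name([rows], argument=value, ...), one row to a line, values as JSON. drive_tool: Moves the arm, as the interface text tells. Scaled input: -1 to 1 covers 300 mm each way for a shift and 30 degrees each way for a turn. Its arguments: {"type":"object","properties":{"steps":{"type":"array","items":{"type":"array","items":{"type":"number","minimum":-1,"maximum":1}}}},"required":["steps"]}

```bash
mkdir -p pics; cat > h.py <<'E'
import numpy as np,cv2
from cell import r,vision,order
def cam(n):
    i=vision.camera_info(n);K=np.array(i["camera_matrix"],float);R=cv2.Rodrigues(np.array(i["rvec"],float))[0];t=np.array(i["tvec"],float).ravel()
    return K,R,t
def shot(n,f=None):
    c=cam(n);p,d=vision.read_camera(n)
    if f:cv2.imwrite(f"pics/{f}.png",p[:,:,::-1])
    np.savez(f"{n}.npz",p=p,d=d,K=c[0],R=c[1],t=c[2]);return p,d,c
def load(n):
    z=np.load(f"{n}.npz");return z['p'],z['d'],(z['K'],z['R'],z['t'])
def ray(c,u,v,z):
    K,R,t=c;o=-R.T@t;w=R.T@np.linalg.inv(K)@[u,v,1];return o+w*(z-o[2])/w[2]
def pts(d,c):
    K,R,t=c;v,u=np.indices(d.shape);P=np.stack([(u-K[0,2])/K[0,0]*d,(v-K[1,2])/K[1,1]*d,d],-1);return (P-t)@R
E
python3 - <<'E'
from h import *
o=r.get_obs();print(o['t'],o['eef_pos'],o['orientation'],o['force'])
a=shot('top');b=shot('side')
for x in(a,b):print(-x[2][1].T@x[2][2])
cv2.imwrite('pics/a.png',a[0][:,:,::-1]);cv2.imwrite('pics/b.png',b[0][:,:,::-1])
E
```

```text
0.0 [ 0.21806078 -0.58489926  0.23016314] [ 9.84133731e-01  1.77424857e-01 -9.34215116e-05 -1.10046508e-03] [-0.76359855  0.51482582  0.54517675]
[0.23825449 0.13427329 1.28656115]
[-0.01587     1.08286519  0.75550587]
```

View pics/a.png

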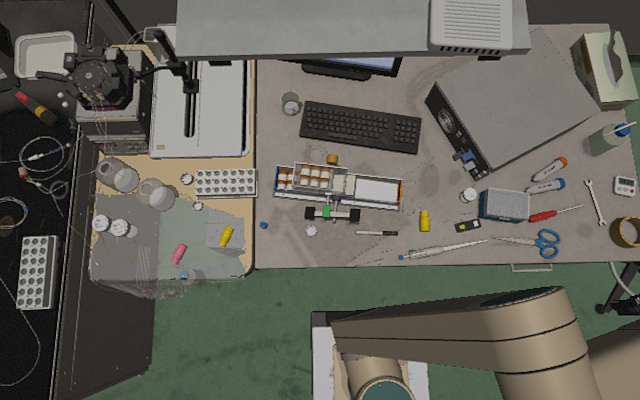

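View pics/b.png

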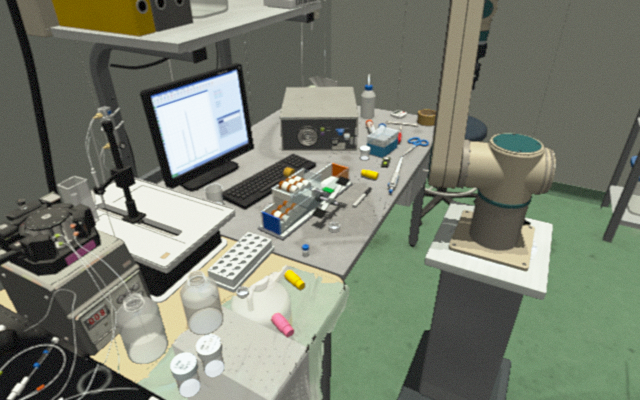

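The top view shows the chute at about (275–403, 163–210). The treadle pads are near (311,212) and (352,214), with the green key at (326,211). In the side view the green key is at about (327,190). Next I'll measure these and enlarge a crop.

```bash
python3 - <<'E'
from h import *
p,d,c=load('top');
im=cv2.resize(p[150:250,255:420],None,fx=4.8,fy=4.8,interpolation=cv2.INTER_CUBIC);cv2.imwrite('pics/c.png',im[:,:,::-1])
h=cv2.cvtColor(p,cv2.COLOR_RGB2HSV);P=pts(d,c)
def blob(m,z,name):
    m=m.copy();q=np.zeros_like(m);q[155:235,265:415]=m[155:235,265:415]
    n,l,s,ce=cv2.connectedComponentsWithStats(q.astype(np.uint8))
    for i in range(1,n):
        if s[i,4]>12: print(name,ce[i].round(1),s[i],ray(c,*ce[i],z).round(4),np.median(P[l==i],0).round(4))
H,S,V=h[...,0],h[...,1],h[...,2]
blob((abs(H.astype(int)-65)<20)&(S>120)&(V>60),.104,'green')
blob((V<60),.095,'black')
blob((abs(H.astype(int)-112)<12)&(S>120),.05,'blue')
blob((H<18)&(S>150)&(V>80),.05,'orange')
p,d,c=load('side');h=cv2.cvtColor(p,cv2.COLOR_RGB2HSV)
m=(abs(h[...,0].astype(int)-65)<20)&(h[...,1]>120)&(h[...,2]>60);m[:150]=0;m[240:]=0;m[:,:260]=0;m[:,370:]=0
v,u=np.nonzero(m);print('side green',u.mean(),v.mean(),len(u),ray(c,u.mean(),v.mean(),.102))
E
```

```text
green [326.2 211. ] [322 205   8  13  78] [0.464  0.1129 0.104 ] [0.4635 0.1131 0.1036]
black [332.5 163.6] [328 162  10   4  18] [0.6032 0.0914 0.095 ] [0.5976 0.0921 0.1168]
black [276.6 180.9] [276 175   2  12  14] [0.5552 0.2508 0.095 ] [0.5682 0.2558 0.0358]
black [398.6 191.6] [398 184   2  16  17] [ 0.5172 -0.0921  0.095 ] [ 0.5256 -0.1003  0.0506]
black [321.4 194.9] [315 194  12   3  21] [0.5122 0.1249 0.095 ] [0.5232 0.1229 0.0495]
black [332.4 197.2] [330 195   6   7  24] [0.5048 0.0944 0.095 ] [0.5132 0.0928 0.0579]
black [340.9 197.9] [337 196   9   6  28] [0.5023 0.0706 0.095 ] [0.5143 0.0709 0.0526]
black [355.6 199.4] [348 199  16   2  17] [0.4972 0.0296 0.095 ] [0.5099 0.0236 0.0363]
black [333.4 214.8] [305 207  55  16 310] [0.4545 0.0928 0.095 ] [0.4611 0.0774 0.0527]
black [389.5 232.6] [383 231  15   4  45] [ 0.4018 -0.0603  0.095 ] [ 0.4142 -0.0731  0.0117]
blue [276.1 176.8] [274 166   5  21  47] [0.5797 0.2568 0.05  ] [0.5784 0.2559 0.0597]
orange [305.9 164.9] [302 164   9   3  15] [0.6143 0.1685 0.05  ] [0.5918 0.1662 0.1238]
orange [316.2 166.5] [312 166   
[... 160 characters left out ...]
171.2] [279 170   8   4  24] [0.5963 0.2372 0.05  ] [0.5978 0.2373 0.0423]
orange [290.4 171.4] [288 170   5   4  14] [0.5955 0.2145 0.05  ] [0.5971 0.2145 0.0455]
orange [304.6 175.9] [301 175   8   3  18] [0.5808 0.1729 0.05  ] [0.5601 0.1693 0.1249]
orange [314.6 177.4] [311 176   8   3  16] [0.5757 0.1435 0.05  ] [0.5566 0.1433 0.1216]
orange [324.2 178.9] [320 178   9   3  19] [0.5705 0.1156 0.05  ] [0.5524 0.117  0.1167]
orange [281.4 181.2] [278 180   8   4  23] [0.5661 0.2412 0.05  ] [0.5688 0.2428 0.0417]
orange [399.5 198.2] [399 194   2   9  13] [ 0.5081 -0.1022  0.05  ] [ 0.5057 -0.0997  0.0656]
side green 327.9024390243902 189.58536585365854 41 [0.46416639 0.11559409 0.102     ]
```

View pics/c.png

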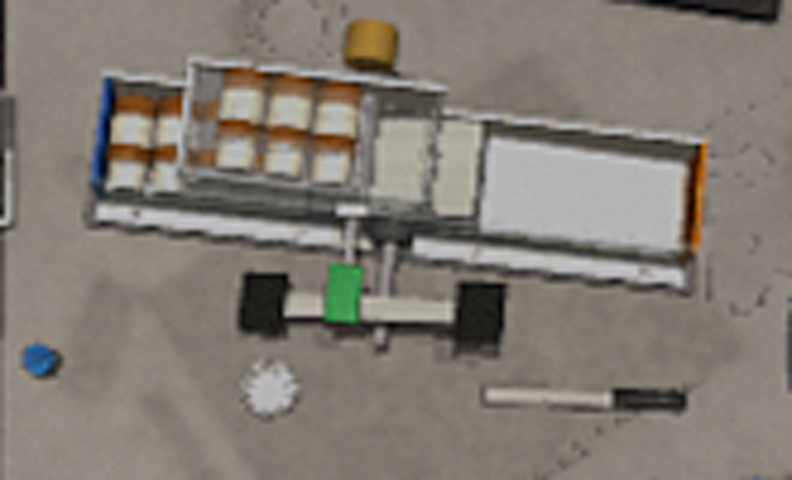

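The crop shows one chute with one green key, at crop (344,293), full px (326,211). The raised right pad is at crop (481,314), px (355.2,215.4), and the left pad at crop (264,303). The three feed vials sit behind the stop at the ramp. Only this treadle and key fit the description: they're on the front shaft, and the green one is unique. The screw cap is at crop (270,388) and the pen at (585,398).

```bash
cat >> h.py <<'E'
Y=np.array([.145,.989]);X=np.array([.989,-.145])
KEY=np.array([.4637,.114]);
def go(tgt,ang=np.arctan2(.989,.145)):
    from scipy.spatial.transform import Rotation as Q
    o=r.get_obs();R=Q.from_quat(o['orientation']).as_matrix()
    a=ang;Rt=np.array([[np.cos(a),np.sin(a),0],[np.sin(a),-np.cos(a),0],[0,0,-1.]]).T
    Rt=np.array([[np.cos(a),np.sin(a),0],[np.sin(a),-np.cos(a),0],[0,0,-1.]])
    s=R.T@(np.array(tgt)-o['eef_pos']);w=Q.from_matrix(R.T@Rt).as_rotvec(degrees=True)
    print('t',o['t'],'pos',o['eef_pos'].round(4),'F',o['force'].round(1),'shift',(s/.3).round(3),'turn',(w/30).round(3),'j',o['joints'].round(2))
E
python3 - <<'E'
from h import *
p,d,c=load('top');print(ray(c,355.2,215.4,.095),KEY-.078*Y,KEY-.097*Y)
print(ray(c,255+264/4.8,150+303/4.8,.049),KEY+.049*Y)
go([.452,.037,.20])
E
```

```text
[0.45174229 0.03235666 0.095     ] [0.45239  0.036858] [0.449635 0.018067]
[0.46926317 0.15872203 0.049     ] [0.470805 0.162461]
t 0.1 pos [ 0.2181 -0.5849  0.2302] F [-0.   0.1 -0.3] shift [ 1.455 -1.67   0.105] turn [-3.000e-03 -2.000e-03 -2.041e+00] j [-1.32  0.28 -0.03  1.27 -0.    1.47]
```

drive_tool([
  [1,0.65,-0.74,0,0,0,-1],
  [1,0.65,-0.74,0,0,0,-1],
  [1,0.65,-0.74,0,0,0,-1],
  [1,0.65,-0.74,0,0,0,-1],
  [1,0.65,-0.74,0,0,0,-1],
])

```text
t: 0.72
eef_pos: [0.3235, -0.3067, 0.2308]
orientation: [0.904, 0.427, 0.0, -0.001]
force: [-0.1, 0.3, 0.1]
grip_width: -0.0
grasp_force: 0.0
```

```bash
python3 - <<'E'
from h import *
go([.452,.037,.20])
E
```

```text
t 0.725 pos [ 0.3235 -0.3067  0.2308] F [-0.1  0.3  0.1] shift [ 1.156 -0.398  0.104] turn [-0.002 -0.002 -1.039] j [-0.9  -0.04 -0.39  1.22  0.    1.36]
```

drive_tool([
  [1,0.9,-0.31,0.08,0,0,-1],
  [1,0.9,-0.31,0.08,0,0,-1],
  [1,0.9,-0.31,0.08,0,0,-1],
  [1,0.9,-0.31,0.08,0,0,-1],
  [1,0.9,-0.31,0.08,0,0,-1],
])

```text
t: 1.35
eef_pos: [0.4235, -0.0395, 0.2068]
orientation: [0.763, 0.647, -0.0, -0.0]
force: [1.1, -0.6, 0.4]
grip_width: 0.0
grasp_force: 0.0
```

```bash
python3 - <<'E'
from h import *
go([.451,.032,.13])
E
```

```text
t 1.35 pos [ 0.4235 -0.0395  0.2068] F [ 1.1 -0.6  0.4] shift [0.25  0.052 0.256] turn [-0.001 -0.001 -0.036] j [-0.25 -0.07 -0.46  1.17  0.    1.49]
```

drive_tool([
  [1,0.25,0.052,0.24,0,0,-0.036],
  [1,0.25,0.052,0.24,0,0,-0.036],
  [1,0.25,0.052,0.24,0,0,-0.036],
  [1,0.25,0.052,0.24,0,0,-0.036],
])

```text
t: 1.85
eef_pos: [0.4514, 0.029, 0.1354]
orientation: [0.757, 0.653, -0.0, 0.0]
force: [0.3, -0.4, -0.2]
grip_width: -0.0002
grasp_force: 0.0
```

```bash
python3 - <<'E'
from h import *
go([.451,.032,.13])
p,d,c=shot('wrist','d')
print(-c[1].T@c[2])
E
```

```text
t 1.85 pos [0.4514 0.029  0.1354] F [ 0.3 -0.4 -0.2] shift [ 0.01  -0.003  0.018] turn [-0.001  0.001 -0.004] j [-0.08  0.05 -0.51  1.01 -0.    1.64]
[0.46181938 0.09747006 0.2782946 ]
```

View pics/d.png

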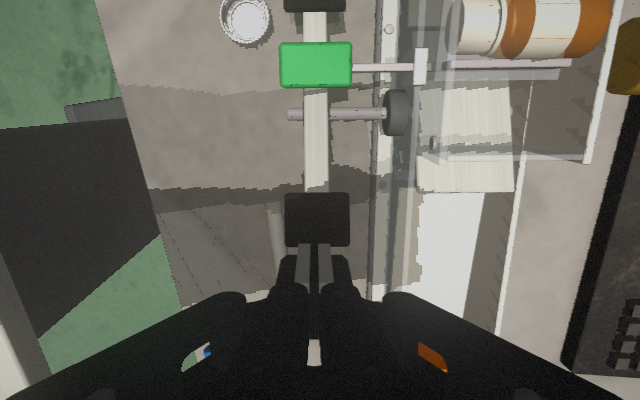

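The wrist view shows the raised right pad at (317,219), the green key at (316,65), and the fingertips just overlapping the pad's near edge at about (315,250). The tool is well aligned with the chute. Now I'll turn the pad and key pixels into positions.

```bash
python3 - <<'E'
from h import *
p,d,c=load('wrist');P=pts(d,c)
print('key',ray(c,316,65,.104),'pad edges',ray(c,317,193,.09),ray(c,317,246,.1),ray(c,317,219,.095))
print(P[210:225,300:335].reshape(-1,3).mean(0),P[55:75,295:335].reshape(-1,3).mean(0))
x=np.array(r.get_obs()['eef_pos']);q=c[0]@(c[1]@x+c[2]);print('tcp px',q[:2]/q[2])
E
```

```text
key [0.46519589 0.11318561 0.104     ] pad edges [0.45642887 0.04888082 0.09      ] [0.45241511 0.02192036 0.1       ] [0.45445099 0.03559984 0.095     ]
[0.45466876 0.03725409 0.09654369] [0.46451337 0.11338481 0.10516188]
tcp px [314.46380405 264.329772  ]
```

drive_tool([
  [1,0,0.008,0.12,0,0,0],
  [1,-0.007,0.008,0.16,0,0,0],
  [1,-0.014,0.008,0.2,0,0,0],
  [1,-0.025,0.008,0.24,0,0,0],
  [1,-0.035,0.008,0.27,0,0,0],
])

```text
t: 2.52
eef_pos: [0.4524, 0.0182, 0.0539]
orientation: [0.758, 0.653, 0.0, 0.0]
force: [0.1, 0.1, 0.1]
grip_width: 0.0002
grasp_force: 0.0
```

drive_tool([
  [1,-0.005,0,0.007,0,0,0],
  [1,-0.005,0,0.007,0,0,0],
])

```text
t: 2.78
eef_pos: [0.4523, 0.0169, 0.0523]
orientation: [0.757, 0.653, 0.0, 0.0]
force: [0.4, -0.4, -0.3]
grip_width: -0.0001
grasp_force: 0.0
```

```bash
python3 - <<'E'
from h import *
go([.449,.015,.14])
p,d,c=shot('top');P=pts(d,c)
w,_,_=shot('wrist')
im=np.vstack([cv2.resize(p[150:250,255:420],(480,290),interpolation=cv2.INTER_CUBIC),cv2.resize(w,(480,300))]);cv2.imwrite('pics/e.png',im[:,:,::-1])
E
```

```text
t 2.775 pos [0.4523 0.0169 0.0523] F [ 0.4 -0.4 -0.3] shift [-0.008 -0.01  -0.292] turn [ 0.     0.    -0.005] j [-0.11  0.15 -0.61  0.81 -0.    1.61]
```

View pics/e.png

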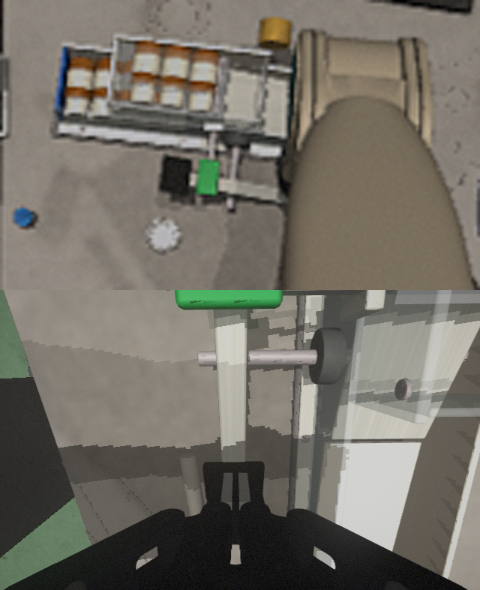

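In the top half the left pad at (177,175) is now raised and the vials still wait at (135–205, 60). In the wrist half the right pad is down below the fingers, which feel no force, so the gate has tipped over. Next I'll raise the tool and move over to the key.

drive_tool([
  [1,0,0,-0.2,0,0,0],
  [1,0,0,-0.3,0,0,0],
  [1,0,0,-0.3,0,0,0],
])

```text
t: 3.25
eef_pos: [0.4551, 0.0168, 0.1454]
orientation: [0.757, 0.653, 0.002, 0.003]
force: [1.3, -0.4, -0.7]
grip_width: -0.0
grasp_force: 0.0
```

```bash
python3 - <<'E'
from h import *
go([.465,.113,.125])
p,d,c=shot('top');P=pts(d,c)
i=np.round([255+177/480*165,150+175/290*100]).astype(int);print('left pad',P[i[1]-1:i[1]+2,i[0]-1:i[0]+2].reshape(-1,3).mean(0))
E
```

```text
t 3.25 pos [0.4551 0.0168 0.1454] F [ 1.3 -0.4 -0.7] shift [ 0.322 -0.015  0.068] turn [ 0.014 -0.    -0.004] j [-0.11  0.04 -0.5   1.03 -0.    1.61]
left pad [0.46945595 0.14096625 0.0936596 ]
```

Left pad is at height 0.094, so the gate is at its right-lane stop.

drive_tool([
  [1,0.31,-0.012,0,0,0,0],
  [1,0.31,-0.012,0.02,0,0,0],
  [1,0.31,-0.012,0.06,0,0,0],
  [1,0.31,-0.012,0.06,0,0,0],
])

```text
t: 3.8
eef_pos: [0.4599, 0.109, 0.1218]
orientation: [0.757, 0.653, -0.002, -0.001]
force: [0.3, -0.4, 0.2]
grip_width: -0.0
grasp_force: 0.0
```

```bash
python3 - <<'E'
from h import *
go([.465,.111,.088])
E
```

```text
t 3.8 pos [0.4599 0.109  0.1218] F [ 0.3 -0.4  0.2] shift [0.009 0.016 0.112] turn [-0.01   0.003 -0.004] j [ 0.1   0.1  -0.49  0.99 -0.    1.81]
```

drive_tool([
  [1,0.009,0.016,0.05,0,0,0],
  [1,0.009,0.016,0.08,0,0,0],
  [1,0.009,0.016,0.1,0,0,0],
  [1,0.009,0.016,0.106,0,0,0],
  [1,0.009,0.016,0.106,0,0,0],
])

```text
t: 4.42
eef_pos: [0.4675, 0.1111, 0.0925]
orientation: [0.758, 0.653, -0.0, 0.0]
force: [1.7, -1.2, 2.4]
grip_width: -0.0001
grasp_force: 0.9
```

drive_tool([
  [1,0,0,0.006,0,0,0],
  [1,0,0,0.01,0,0,0],
  [1,0,0,0.01,0,0,0],
])

```text
t: 4.8
eef_pos: [0.4676, 0.1113, 0.09]
orientation: [0.757, 0.653, -0.0, 0.0]
force: [-1.0, -2.2, 4.9]
grip_width: -0.0004
grasp_force: 2.7
```

drive_tool([
  [1,0,0,0.003,0,0,0],
  [1,0,0,0.003,0,0,0],
  [1,0,0,0.003,0,0,0],
  [1,0,0,0.003,0,0,0],
  [1,0,0,0.003,0,0,0],
])

```text
t: 5.42
eef_pos: [0.4676, 0.1113, 0.0899]
orientation: [0.757, 0.653, -0.0, 0.0]
force: [-2.8, -2.4, 11.2]
grip_width: -0.0004
grasp_force: 5.4
```

drive_tool([
  [1,0,0,0,0,0,0],
  [1,0,0,0,0,0,0],
  [1,0,0,0,0,0,0],
  [1,0,0,0,0,0,0],
  [1,0,0,0,0,0,0],
])

```text
t: 6.05
eef_pos: [0.4676, 0.1114, 0.0898]
orientation: [0.757, 0.653, -0.0, 0.0]
force: [-3.4, -1.3, 12.0]
grip_width: 0.0001
grasp_force: 5.4
```

drive_tool([
  [1,0,0,0,0,0,0],
  [1,0,0,0,0,0,0],
  [1,0,0,0,0,0,0],
  [1,0,0,0,0,0,0],
  [1,0,0,0,0,0,0],
])

```text
t: 6.68
eef_pos: [0.4676, 0.1114, 0.0899]
orientation: [0.757, 0.653, -0.0, 0.0]
force: [-2.7, -2.7, 11.0]
grip_width: 0.0004
grasp_force: 5.4
```

```bash
python3 - <<'E'
from h import *
go([.465,.111,.088])
p,d,c=shot('top');w,_,_=shot('side')
im=np.vstack([cv2.resize(p[150:250,255:420],(480,290),interpolation=cv2.INTER_CUBIC),cv2.resize(w[150:250,240:400],(480,300),interpolation=cv2.INTER_CUBIC)]);cv2.imwrite('pics/f.png',im[:,:,::-1])
E
```

```text
t 6.675 pos [0.4676 0.1114 0.0899] F [-2.7 -2.7 11. ] shift [-0.002 -0.008  0.006] turn [ 0.001  0.001 -0.004] j [ 0.1   0.15 -0.51  0.91 -0.    1.82]
```

View pics/f.png

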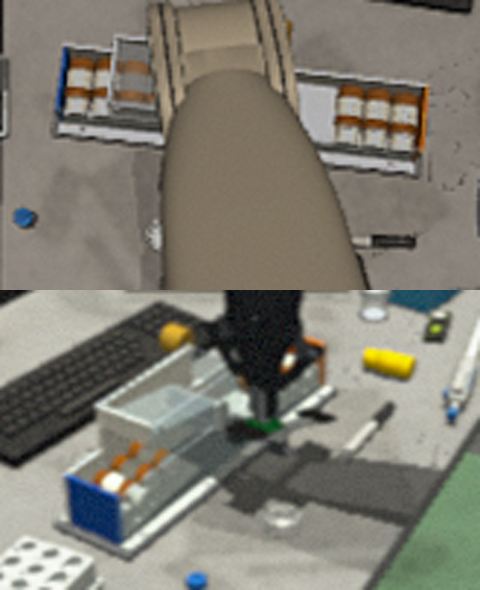

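The three vials lie in the right lane at (350–405, 115), against the orange end plate, and the feed is empty. The left-lane vials haven't moved. I'll release the key now.

drive_tool([
  [1,0,0,-0.04,0,0,0],
  [1,0,0,-0.1,0,0,0],
  [1,0,0,-0.25,0,0,0],
  [1,0,0,-0.35,0,0,0],
  [1,0,0,-0.35,0,0,0],
])

```text
t: 7.4
eef_pos: [0.4694, 0.1121, 0.1963]
orientation: [0.757, 0.653, 0.003, 0.001]
force: [0.1, -0.1, -0.5]
grip_width: -0.0002
grasp_force: 0.0
```

drive_tool([
  [1,-0.5,0,0,0,0,0],
  [1,-0.5,0,0,0,0,0],
  [1,-0.5,0,0,0,0,0],
  [1,-0.5,0,0,0,0,0],
  [1,-0.5,0,0,0,0,0],
])

```text
t: 8.02
eef_pos: [0.4447, -0.0361, 0.1926]
orientation: [0.757, 0.653, -0.0, -0.001]
force: [0.2, -0.1, -0.3]
grip_width: 0.0
grasp_force: 0.0
```

```bash
python3 - <<'E'
from h import *
go([.465,.111,.088])
p,d,c=shot('top');P=pts(d,c);h=cv2.cvtColor(p,cv2.COLOR_RGB2HSV)
m=(abs(h[...,0].astype(int)-65)<20)&(h[...,1]>120)&(h[...,2]>60);m[:195]=0;m[225:]=0;m[:,:315]=0;m[:,340:]=0
print('key',m.sum(),np.median(P[m],0),'left pad',P[209:212,315:318].reshape(-1,3).mean(0))
E
```

```text
t 8.025 pos [ 0.4447 -0.0361  0.1926] F [ 0.2 -0.1 -0.3] shift [ 0.495 -0.005  0.349] turn [-0.003 -0.002 -0.004] j [-0.23 -0.02 -0.45  1.14  0.    1.49]
key 78 [0.46407189 0.11322421 0.10409317] left pad [0.46956373 0.14096968 0.0931026 ]
```

The key is back up at 0.104, the gate is still at its right-lane stop, and the arm is clear.

```bash
python3 -c "
from cell import order
print(order.finish_job())"
```

```text
the job is handed in; nothing more can be done
None
```

I rocked the gate to the right lane and released all three vials into it; the key is up again, the arm is clear, and I handed the job in at about 8 s (no verdict was shown).

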